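# Pin the glaze swatch deck

## Task

Square up the three drilled glaze swatch tiles by sliding them along the wooden stand's channel until all three are fully home against its end stop, so that their holes line up over the hole in the stand. Then take the red-headed pin from its block, put it down through all three tiles until its flange sits on the top tile, and swing the aluminium keeper strap fully down over the pin's head. Leave the pot, the cup and the tape roll where they are.

Things in the scene. Friction and masses are not known exactly. Their poses are not given: they have to be found in the camera images.
- stand: Fixed brown wooden stand, base 190 x 86 x 24 mm. Origin: centre of its underside, on the bench; x along the channel, from the open front (-x) to the end stop (+x). Guides 61.5 mm apart, x = -50 to +60 mm, tops at z = 52 mm; in front of them the base is a plain ledge (top z = 24 mm) to x = -95 mm. A 13 mm vertical hole goes through the base at x = -20, y = 0.
- stop_face (a point): Centre of the end stop's face (stand x = 60, y = 0, z = 42 mm). A tile is home when its far edge touches it: the tile's origin is then at stand x = +5 mm, y = 0, its front edge flush with the front ends of the guides (x = -50 mm). Behind it two cheeks (x = 62 to 78 mm, up to z = 106 mm) carry the keeper's hinge.
- tile_low: Bottom tile, terracotta with blue-green glaze, 110 x 60 x 12 mm, about 0.12 kg; origin: centre of its underside, 24 mm above the bench; axes as the stand's. 13 mm through hole at x = -25, y = 0. Each tile starts 10 to 33 mm short of the end stop, by its own amount, sticking out over the ledge; it slides along the channel and can be pushed at its front edge.
- tile_mid: Middle tile, orange-brown glaze, same size, hole and frame as tile_low, lying on it (origin 36 mm above the bench).
- tile_top: Top tile, cream glaze, same size, hole and frame, lying on tile_mid (origin 48 mm above the bench, upper face at 60 mm).
- pin: Loose upright steel pin with red head, about 0.06 kg. Origin: lower tip, z up the pin. Shank 10 mm in diameter, 55 mm long, tip tapered over 6 mm; flange 26 mm wide, z = 55 to 60 mm; red round head 20 mm wide, z = 60 to 91 mm, to grip. It starts with the flange on its block, tip 5 mm above the bench; lift at least 56 mm straight up to clear the block.
- holder: Fixed pale wooden block, 64 x 64 x 60 mm, origin at the centre of its underside; the pin stands in its central vertical through hole (12.5 mm).
- pin_seat (a point): Point on the axis of the stand's hole, 5 mm above the bench (stand x = -20, y = 0, z = 5 mm), its z up: the pin's origin is here when the pin is fully home through the three tiles. The pin's head then reaches 96 mm above the bench.
- keeper (a joint): Hinge of the aluminium keeper strap, rad. 0 = fully down and level over the channel, underside at z = 100 mm (4 mm above a seated pin's head; a pin standing proud keeps it up). Grows as it opens; pi/2 = upright, more = leaning back beyond the end stop. Starts at 1.95 to 2.2. Stiff: it stays where left, and takes about 1 N at its tip to move.
- keeper_hinge (a point): Centre of the keeper's hinge axis: stand x = 70 mm, y = 0, z = 100 mm; the axis runs along the stand's y.
- keeper_tip (a point): Point on the keeper 100 mm from the hinge, in mid thickness, at the centre of its rounded end. The strap is 36 mm wide, 6 mm thick, its end 118 mm from the hinge.
- stone_pot: Bystander: small grey-brown stoneware pot, 64 x 64 x 59 mm, loose, origin at the centre of its underside.
- slip_cup: Bystander: pale grey cup, 66 x 66 x 66 mm, loose, origin at the centre of its underside.
- tape_roll: Bystander: roll of tan tape, 104 x 102 x 25 mm, lying flat, loose, origin at the centre of its underside.
Mind the look-alikes: they are no part of the job. What is shaped like the tile_top but yellow is not meant.

How it is judged:
By the outcome, as a careful person would: the job done as asked, in the order asked, and still so for the second after the job is handed in, with the robot touching nothing.
It also fails if it takes over 67 s, if anything falls off the work surface, if the arm or the gripper's body presses on something with over 40 N, if the wrist force passes 120 N, or if a joint passes its speed limit or range.

## Robot

A 6-joint arm with a two-finger parallel gripper is mounted at the origin on the work surface; the furniture and walls round the work are solid. World frame = base frame: x ahead of the robot, y to its left, z up, the work surface at z = 0. Lengths are in m, angles in rad, forces in N, time in s.
With the tool pointing down it reaches from about 0.3 to 0.875 m from the base axis. Payload 6.4 kg.
Tool frame: the origin (TCP) lies at the centre of the arm's flange, where the gripper is bolted on; the fingertips stand 173 mm ahead of it and the grasp point (between the pads) lies 155 mm ahead of it; z points along the fingers, y is the line along which they close (so a half turn about z gives the same grasp; the last joint's range is limited). The gripper opens to 85 mm and grips with 20 to 120 N. Pads are 22 mm wide; open, the fingers measure 114 mm over their backs; the gripper's body (76 mm by 85 mm) begins 54 mm behind the grasp point. The pads swing forward as they close: fully open they stand 13 mm farther back than shut.
Start: joints at [1.102, 0.181, 1.607, -0, 1.354, -0.206], TCP at [0.149, 0.555, 0.405] pointing down, gripper open.
Joint ranges: [-2.99, 2.99], [-0.89, 2.07], [0.3, 2.58], [-1.14, 4.28], [0, 2.63], [-3.12, 3.12]. Speed limits (rad/s): [2.57, 2.57, 3.01, 3.14, 3.14, 3.14].

## Interface

Orientations are given as a unit quaternion [x, y, z, w].
In Python, from cell import read_state, get_image, calibration, hand_in gives the robot as it stands.
- The arm moves only by the shell command python3 -m creep 'ROWS' [FORCE]. ROWS is JSON, a list of rows, each an object with "offset": the shift along the tool's x, y, z in units of 25 mm (1.0 is 25 mm), a list of three; "dr": the turn, a rotation vector about the tool's x, y, z in units of 8 degrees (1.0 is 8 degrees), a list of three; "gripper": the opening in per cent of the stroke, from 0 (shut) to 100 (fully open). A call has 1 to 8 rows; each row is the pose to reach, as a shift and turn from the pose commanded when the call began, along the tool's axes at that moment; what a row does not reach only later rows make up. A row lasts 1/8 s, in which the tool goes at most 62.5 mm and 10.7 degrees, less where a joint would pass 70% of its speed; a pose out of reach is approached as far as the arm can. A call with a gripper value outside its range is refused whole. The fingers move at their own pace and stop on an object; FORCE is the grip in N (left out, the last holds). Time passes only in rows, so rows that repeat a pose let the fingers close. It gives the time, the measured TCP pose, the force, the opening and the grip force at its end, in the units of the state.
- read_state(): the state, without advancing time (a new reading comes with each control period).
- get_image(name): name is "scene" or "side" or "wrist"; returns the picture (384x512x3 uint8, blue, green, red); there is no depth.
- calibration(name): a dict with "mtx" (3x3 intrinsics, pixels), "R" (3x3) and "t" (3): a world point X has camera coordinates R X + t. Camera axes: x right, y down, z forward; pixel columns grow to the right and rows downward; lengths in m; the calibration is good to about 2 mm. A picture is of the moment at which its call begins: read the wrist's pose just before it. calibration takes no time and is no camera call; for the wrist camera it gives the pose at the moment of the call.
- hand_in(): hands the job in; it is judged then, once.
The state is a dict: "time_s": time; "joints": joint angles; "dq": joint speeds; "tau": joint torques, N m; "tool_pos": TCP position; "ee_rot": TCP orientation; "force": force on the tool from outside, world axes, zero at the start; "moment": the same for the moment, N m; "finger_gap": finger opening in m; "gripper_force": force on a finger pad.
Only numpy, scipy, OpenCV 4.12 (cv2) and the standard library are available. Lean on these libraries where they do the work, as an engineer would, in place of code of your own. Each camera call takes 0.05 s, during which the arm holds its last target. There are 200 camera calls.

## Working session

There is one attempt and no reset: what is moved stays moved. The work goes in short steps, Python scripts to look and compute and a shell command to move; the robot and the scene stay as the last step left them, time stands still between calls to the robot, and variables do not carry over. Pictures are saved under pics/ and viewed, at most 10 in all, crops included, and the job is handed in when it is done.

```bash
mkdir -p pics; ls
python3 - <<'E'
from cell import *
import cv2,numpy as np
for n in("scene","side"):
    cv2.imwrite(f"pics/{n}0.png",get_image(n)); 
    c=calibration(n);print(n,np.round(c["mtx"],1).tolist(),np.round(c["R"],3).tolist(),np.round(c["t"],3).tolist())
s=read_state();print(s)
c=calibration("wrist");R=np.array(c["R"]);print(R.tolist(),(-R.T@np.array(c["t"])).tolist())
E
```

```text
pics
scene [[411.2, 0.0, 247.5], [0.0, 411.2, 188.9], [0.0, 0.0, 1.0]] [[0.995, -0.098, 0.014], [-0.068, -0.779, -0.624], [0.072, 0.62, -0.781]] [-0.553, 0.081, 1.307]
side [[373.0, 0.0, 255.8], [0.0, 373.0, 193.4], [0.0, 0.0, 1.0]] [[0.998, 0.057, 0.013], [0.044, -0.575, -0.817], [-0.039, 0.816, -0.576]] [-0.542, 0.043, 0.967]
{'time_s': 0.1, 'joints': array([ 1.10165763e+00,  1.81479144e-01,  1.60794610e+00,  2.01423052e-05,
        1.35382346e+00, -2.06297364e-01]), 'dq': array([ 0.00025019, -0.00124545, -0.00288771, -0.00025062,  0.00102825,
        0.00050548]), 'tau': array([-3.48931917e-04, -4.45881772e+01, -3.52237308e+01, -3.19380415e-04,
        4.12851557e-03,  2.42316997e-05]), 'tool_pos': array([0.14926655, 0.55503707, 0.40384864]), 'ee_rot': array([ 1.31044800e-01,  9.91376102e-01, -7.77996568e-04, -2.83632090e-04]), 'force': array([ 0.62189529,  0.45559277, -0.58549918]), 'moment': array([-0.00174023,  0.03192193,  0.01767955]), 'gripper_force': 0.0, 'finger_gap': 0.08573305756010949}
[[0.2603746121904663, 0.9655070467848427, -0.0010972399358526288], [0.9216691262673894, -0.24821368058031953, 0.2981878442496939], [0.28763011492570284, -0.07865183647940814, -0.9545065770366618]] [0.07509267312949533, 0.5743708904405066, 0.37489863049562056]
```

View pics/scene0.png

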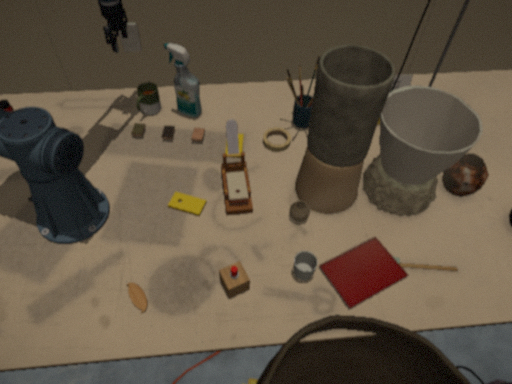

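View pics/side0.png

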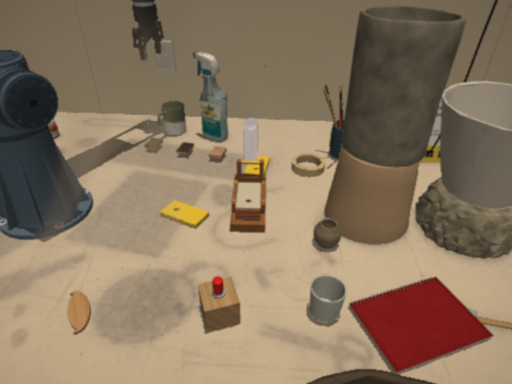

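The scene view has the stand at about (237,187), its open front toward the camera and the keeper leaning back at (232,135), and the pin block at (235,280). The side view has the stand at (249,200) and the pin at (218,288). I'll enlarge both.

Run:
```python
import cv2,numpy as np
a=cv2.imread("pics/scene0.png");b=cv2.imread("pics/side0.png")
f=lambda im,x,y,w,h,k:cv2.resize(im[y:y+h,x:x+w],None,fx=k,fy=k,interpolation=cv2.INTER_CUBIC)
# scene stand: 200..275,115..220 ; side stand 215..290,115..235
A=f(a,205,118,65,100,6);B=f(b,220,118,65,120,5)
cv2.imwrite("pics/c1.png",np.hstack([A,np.pad(B,((0,0),(10,0),(0,0)))]))
```

```text
(no output)
```

View pics/c1.png

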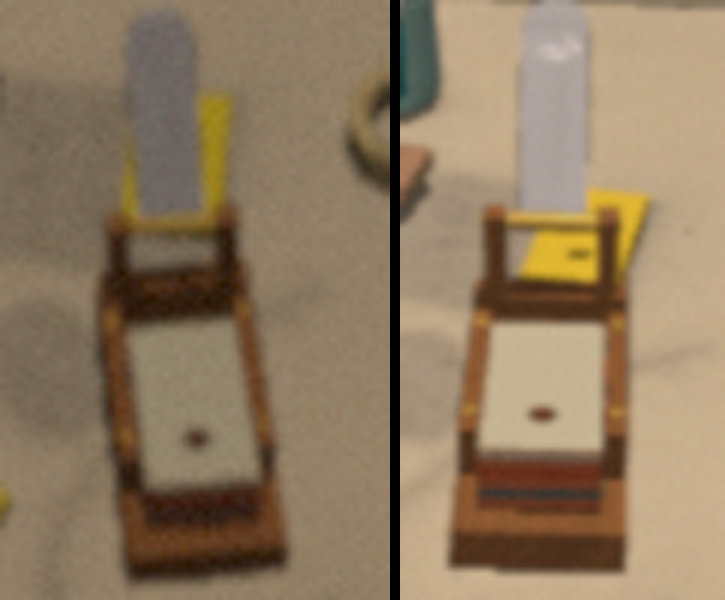

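```bash
cat > h.py <<'E'
import numpy as np,cv2
from scipy.optimize import least_squares
from scipy.spatial.transform import Rotation as Ro
from cell import *
def proj(c,X):
    p=(np.array(c["R"])@np.atleast_2d(X).T).T+np.array(c["t"]);p=p@np.array(c["mtx"]).T
    return p[:,:2]/p[:,2:]
def ray(c,uv,z):
    R=np.array(c["R"]);o=-R.T@np.array(c["t"]);d=R.T@np.linalg.solve(np.array(c["mtx"]),[*uv,1.])
    return o+d*(z-o[2])/d[2]
def S(p,q):  # stand pose (x,y,yaw), pts mm
    q=np.atleast_2d(q)/1000;c,s=np.cos(p[2]),np.sin(p[2])
    return np.c_[p[0]+c*q[:,0]-s*q[:,1],p[1]+s*q[:,0]+c*q[:,1],q[:,2]]
def red(im):
    b,g,r=[im[...,i].astype(int) for i in range(3)]
    return (r>110)&(g<70)&(b<70)
E
python3 - <<'E'
from h import *
a,b=[cv2.imread(f"pics/{n}0.png") for n in("scene","side")];ca,cb=calibration("scene"),calibration("side")
M=np.array([[-95,43,0],[-95,-43,0],[-95,43,24],[-95,-43,24],[-50,43,52],[-50,-43,52]])
PA=np.array([[130,575],[284,565],[128,547],[286,538],[120,455],[264,447]])/6.+[205,118]
PB=np.array([[450,567],[625,570],[455,533],[625,533],[462,432],[623,432]])*1.;PB=(PB-[400,0])/5+[220,118]
f=lambda p:np.r_[proj(ca,S(p,M))-PA,proj(cb,S(p,M))-PB].ravel()
r=least_squares(f,[.5,.5,1.5]);p=r.x;print("stand",p,np.round(r.fun.reshape(-1,2),1).tolist())
np.save("stand.npy",p)
def inv(w): d=w[:2]-p[:2];c,s=np.cos(p[2]),np.sin(p[2]);return np.round([1000*(c*d[0]+s*d[1]),1000*(-s*d[0]+c*d[1])],1)
for c,P in((ca,np.array([[196,438],[128,330],[240,320],[145,488],[258,480]])/6.+[205,118]),(cb,(np.array([[543,414],[487,322],[605,322],[478,453],[603,453]])-[400,0])/5.+[220,118])):
    print("hole,far,far,near,near",[inv(ray(c,u,.06)).tolist() for u in P])
    print("hinge",)
print([inv(ray(ca,np.array(u)/6+[205,118],.1)).tolist() for u in((110,218),(238,212))],[inv(ray(cb,(np.array(u)-[400,0])/5+[220,118],.1)).tolist() for u in((487,215),(617,215))])
uv=[]
for im,c,box in((a,ca,(215,255,240,300)),(b,cb,(195,260,245,310))):
    m=red(im);k=np.zeros_like(m);k[box[1]:box[3],box[0]:box[2]]=1;y,x=np.nonzero(m&k);uv.append((x.mean(),y.mean()));print(len(x),uv[-1],x.min(),x.max(),y.min(),y.max(),ray(c,uv[-1],.0805))
X=least_squares(lambda X:np.r_[proj(ca,X)[0]-uv[0],proj(cb,X)[0]-uv[1]],[.5,.2,.08]);print(X.x,X.fun)
E
```

```text
stand [0.52188015 0.04938678 1.607338  ] [[-0.5, 1.6], [0.5, 0.5], [-0.4, 1.9], [0.3, 0.7], [-0.8, 0.6], [2.2, -0.7], [0.1, -0.5], [0.3, -0.3], [-1.2, -1.3], [0.6, -0.5], [-1.5, -1.7], [1.3, -0.9]]
hole,far,far,near,near [[-47.9, -0.0], [31.2, 27.8], [30.9, -33.8], [-77.4, 30.1], [-79.5, -28.7]]
hinge
hole,far,far,near,near [[-51.2, -0.5], [28.9, 31.7], [31.4, -30.1], [-83.5, 29.1], [-81.3, -30.1]]
hinge
[[78.0, 31.7], [73.9, -38.0]] [[71.0, 33.6], [74.0, -35.2]]
37 (np.float64(233.59459459459458), np.float64(268.5945945945946)) 230 237 266 271 [ 0.48935634 -0.27880663  0.0805    ]
120 (np.float64(217.125), np.float64(284.28333333333336)) 213 222 277 294 [ 0.48828396 -0.28546828  0.0805    ]
[ 0.48725739 -0.2741227   0.06832406] [-0.8451584   0.63038211  0.62475402 -0.32594256]
```

```bash
cat >> h.py <<'E'
def go(pos,xdir=None,tilt=None):
    """offset/dr units to reach world TCP pos with tool down and tool x at yaw xdir"""
    s=read_state();R=Ro.from_quat(s["ee_rot"]);o=R.inv().apply(np.array(pos)-s["tool_pos"])/.025
    d=np.zeros(3)
    if xdir is not None:
        x=np.array([np.cos(xdir),np.sin(xdir),0]);z=np.array([0,0,-1.]);T=Ro.from_matrix(np.c_[x,np.cross(z,x),z])
        d=(R.inv()*T).as_rotvec()/np.deg2rad(8)
    print("t",round(s["time_s"],2),"off",np.round(o,2).tolist(),"dr",np.round(d,2).tolist(),"F",np.round(s["force"],1))
def st(x,y,z):
    return S(np.load("stand.npy"),[x,y,z])[0]
E
python3 - <<'E'
from h import *
p=np.load("stand.npy")
go(st(-20,0,400),p[2])
go([.489,-.281,.3],p[2])
print(ray(calibration("side"),(216,137),0),calibration("wrist")["mtx"])
E
```

```text
t 0.1 off [-19.88, -16.42, 0.17] dr [-0.01, 0.01, 9.11] F [ 0.6  0.5 -0.6]
t 0.1 off [-21.81, -28.76, 4.19] dr [-0.01, 0.01, 9.11] F [ 0.6  0.5 -0.6]
[0.37589966 0.45082195 0.        ] [[319.64753635   0.         259.02539749]
 [  0.         319.64753635 186.34338911]
 [  0.           0.           1.        ]]
```

```bash
python3 -m creep '[{"offset":[-1.2,-2,-0.5],"dr":[0,0,1],"gripper":100},{"offset":[-2.4,-4,-0.5],"dr":[0,0,2],"gripper":100},{"offset":[-4.8,-5.5,-0.5],"dr":[0,0,3],"gripper":100},{"offset":[-7,-7,-0.5],"dr":[0,0,4],"gripper":100},{"offset":[-9.2,-8.3,-0.5],"dr":[0,0,5],"gripper":100},{"offset":[-11.2,-9.5,-0.2],"dr":[0,0,6],"gripper":100},{"offset":[-13.3,-10.7,0],"dr":[0,0,7],"gripper":100},{"offset":[-15.3,-12,0.1],"dr":[0,0,8],"gripper":100}]'; python3 -c "
from h import *
go(st(-20,0,400),np.load('stand.npy')[2])"
```

```text
time_s: 1.1
tool_pos: [0.4382, 0.1683, 0.402]
ee_rot: [0.638, 0.77, 0.0, -0.0]
force: [0.9, 0.8, 0.5]
finger_gap: 0.0851
gripper_force: 0.0
t 1.1 off [-6.08, 2.29, 0.08] dr [-0.0, -0.0, 1.07] F [0.9 0.8 0.5]
```

```bash
python3 -m creep '[{"offset":[-2,0,-0.5],"dr":[0,0,1],"gripper":100},{"offset":[-4,0.2,-0.5],"dr":[0,0,1.07],"gripper":100},{"offset":[-6,1.5,0],"dr":[0,0,1.07],"gripper":100},{"offset":[-6.08,2.29,0.08],"dr":[0,0,1.07],"gripper":40},{"offset":[-6.08,2.29,0.08],"dr":[0,0,1.07],"gripper":30},{"offset":[-6.08,2.29,0.08],"dr":[0,0,1.07],"gripper":30}]'
python3 - <<'E'
from h import *
c=calibration("wrist");im=get_image("wrist");cv2.imwrite("pics/w1.png",im)
import pickle;pickle.dump(c,open("w1.pkl","wb"))
cv2.imwrite("pics/w1b.png",cv2.resize(im,None,fx=1.5,fy=1.5,interpolation=cv2.INTER_CUBIC))
E
```

```text
time_s: 1.85
tool_pos: [0.5217, 0.0322, 0.4001]
ee_rot: [0.692, 0.722, -0.0, -0.001]
force: [-0.2, -0.2, -0.0]
finger_gap: 0.0322
gripper_force: 0.0
```

View pics/w1b.png

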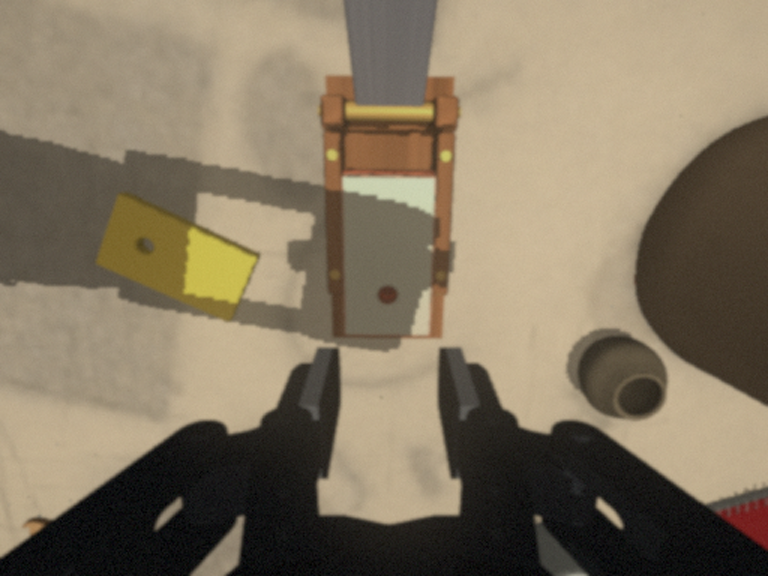

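The wrist view, at 1.5x, shows the hinge bar at (390,114), the tile_top hole at (387,295), the tile's far edge on row 177 and near edge on row 337. The base's back corners are at (326,76) and (454,77).

Run:
```python
from h import *
import pickle;c=pickle.load(open("w1.pkl","rb"));cs=calibration("side");ca=calibration("scene")
M=np.array([[95,43,24],[95,-43,24],[-95,43,24],[-95,-43,24],[70,0,100]])
P=np.array([[326,76],[454,77],[332,338],[442,338],[390,113.5]])/1.5
f=lambda p:(proj(c,S(p,M))-P).ravel()
r=least_squares(f,np.load("stand.npy"));p=r.x;print(p,np.round(r.fun.reshape(-1,2),1).tolist())
np.save("stand.npy",p)
def inv(w): d=w[:2]-p[:2];k,s=np.cos(p[2]),np.sin(p[2]);return np.round([1000*(k*d[0]+s*d[1]),1000*(-s*d[0]+k*d[1])],1)
print([inv(ray(c,np.array(u)/1.5,.06)).tolist() for u in((387,295),(343,177),(437,178),(334,336),(433,337))])
```

```text
[0.52007412 0.04662873 1.60182644] [[-0.1, 0.3], [0.1, 0.6], [0.4, -0.7], [-0.2, 0.1], [-0.2, -0.4]]
[[-46.9, 0.5], [32.3, 29.3], [32.3, -30.6], [-78.0, 37.6], [-78.0, -32.3]]
```

Run:
```python
from h import *
p=np.load("stand.npy")
go(st(-118,0,400),p[2]);go(st(-118,0,202),p[2]);go(st(-61,0,202),p[2])
```

```text
t 1.9 off [-4.14, -0.09, 0.01] dr [-0.0, -0.0, 0.08] F [ 0.2  0.5 -0.1]
t 1.9 off [-4.15, -0.09, 7.93] dr [-0.0, -0.0, 0.08] F [ 0.2  0.5 -0.1]
t 1.9 off [-1.87, -0.06, 7.93] dr [-0.0, -0.0, 0.08] F [ 0.2  0.5 -0.1]
```

```bash
python3 -m creep '[{"offset":[-2.2,-0.09,0],"dr":[0,0,0.08],"gripper":10},{"offset":[-4.15,-0.09,1],"dr":[0,0,0.08],"gripper":10},{"offset":[-4.15,-0.09,3.4],"dr":[0,0,0.08],"gripper":10},{"offset":[-4.15,-0.09,5.6],"dr":[0,0,0.08],"gripper":10},{"offset":[-4.15,-0.09,7],"dr":[0,0,0.08],"gripper":10},{"offset":[-4.15,-0.09,7.8],"dr":[0,0,0.08],"gripper":10},{"offset":[-4.15,-0.09,7.9],"dr":[0,0,0.08],"gripper":10},{"offset":[-4.15,-0.09,7.9],"dr":[0,0,0.08],"gripper":10}]'; python3 -c "
from h import *
cv2.imwrite('pics/s2.png',cv2.resize(get_image('side')[110:240,200:300],None,fx=5,fy=4.5,interpolation=cv2.INTER_CUBIC))
go(st(-64,0,202),np.load('stand.npy')[2])"
```

```text
time_s: 2.9
tool_pos: [0.5247, -0.0718, 0.2039]
ee_rot: [0.696, 0.718, 0.0, 0.001]
force: [0.2, 0.2, 0.4]
finger_gap: 0.0086
gripper_force: 0.0
t 2.95 off [2.19, -0.05, 0.09] dr [0.01, 0.01, 0.0] F [-0.   0.3  0.3]
```

View pics/s2.png

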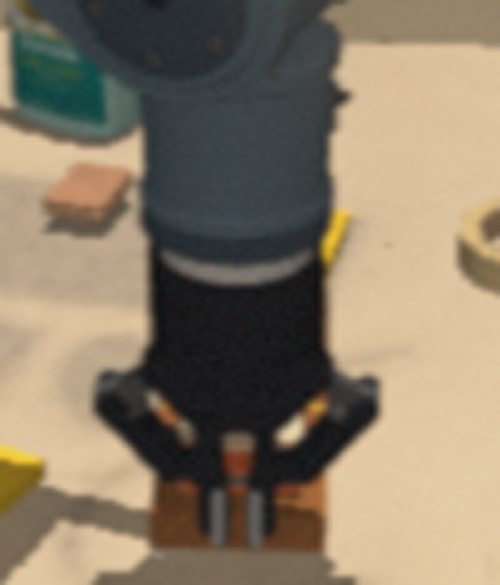

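The fingers are centred at (235,510) in front of the tiles, just above the ledge. Next I push.

```bash
python3 -m creep '[{"offset":[0.4,-0.02,0],"dr":[0,0,0],"gripper":10},{"offset":[0.7,-0.02,0],"dr":[0,0,0],"gripper":10},{"offset":[1.0,-0.03,0],"dr":[0,0,0],"gripper":10},{"offset":[1.3,-0.03,0],"dr":[0,0,0],"gripper":10},{"offset":[1.55,-0.03,0],"dr":[0,0,0],"gripper":10},{"offset":[1.75,-0.04,0],"dr":[0,0,0],"gripper":10},{"offset":[1.95,-0.04,0],"dr":[0,0,0],"gripper":10},{"offset":[1.95,-0.04,0],"dr":[0,0,0],"gripper":10}]';python3 -m creep '[{"offset":[0.08,0,0],"dr":[0,0,0],"gripper":10},{"offset":[0.16,0,0],"dr":[0,0,0],"gripper":10},{"offset":[0.2,0,0],"dr":[0,0,0],"gripper":10}]'; python3 -c "
from h import *
go(st(-61,0,202),np.load('stand.npy')[2])"
```

```text
time_s: 3.95
tool_pos: [0.5219, -0.0229, 0.2029]
ee_rot: [0.696, 0.718, 0.0, -0.0]
force: [-0.6, 0.5, 0.3]
finger_gap: 0.0083
gripper_force: 0.0
time_s: 4.32
tool_pos: [0.5217, -0.0183, 0.2028]
ee_rot: [0.696, 0.718, -0.0, -0.0]
force: [-0.2, -1.0, -0.7]
finger_gap: 0.0083
gripper_force: 0.8
t 4.33 off [0.16, 0.01, 0.03] dr [-0.0, -0.0, -0.01] F [-0.2 -1.  -0.7]
```

```bash
python3 -m creep '[{"offset":[0.06,0,0],"dr":[0,0,0],"gripper":10},{"offset":[0.1,0,0],"dr":[0,0,0],"gripper":10},{"offset":[0.12,0,0],"dr":[0,0,0],"gripper":10}]';python3 -m creep '[{"offset":[0.04,0,0],"dr":[0,0,0],"gripper":10},{"offset":[0.04,0,0],"dr":[0,0,0],"gripper":10}]';python3 -m creep '[{"offset":[0.04,0,0],"dr":[0,0,0],"gripper":10},{"offset":[0.04,0,0],"dr":[0,0,0],"gripper":10}]'
```

```text
time_s: 4.7
tool_pos: [0.5217, -0.0153, 0.2029]
ee_rot: [0.696, 0.718, -0.0, -0.0]
force: [-0.1, -1.2, -0.7]
finger_gap: 0.0084
gripper_force: 0.7
time_s: 4.95
tool_pos: [0.5216, -0.0142, 0.2029]
ee_rot: [0.696, 0.718, 0.0, -0.0]
force: [-0.1, -0.1, -0.7]
finger_gap: 0.0088
gripper_force: 0.3
time_s: 5.2
tool_pos: [0.5216, -0.0134, 0.2029]
ee_rot: [0.696, 0.718, -0.0, 0.0]
force: [0.3, -1.1, -1.7]
finger_gap: 0.0085
gripper_force: 0.7
```

```bash
for i in 1 2; do python3 -m creep '[{"offset":[0.05,0,0],"dr":[0,0,0],"gripper":10},{"offset":[0.05,0,0],"dr":[0,0,0],"gripper":10}]'|grep -E "pos|^force"; done; python3 -c "
from h import *
cv2.imwrite('pics/w3.png',get_image('wrist'))"
```

```text
tool_pos: [0.5217, -0.0128, 0.2031]
force: [-0.1, -5.8, -2.3]
tool_pos: [0.5218, -0.0124, 0.2032]
force: [-1.3, -11.8, -1.2]
```

View pics/w3.png

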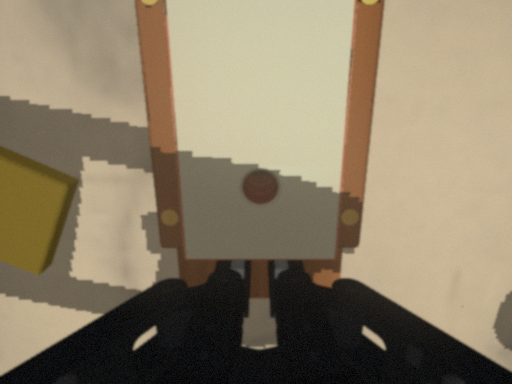

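```bash
python3 - <<'E'
from h import *
c=calibration("wrist");p=np.load("stand.npy")
def inv(w): d=w[:2]-p[:2];k,s=np.cos(p[2]),np.sin(p[2]);return np.round([1000*(k*d[0]+s*d[1]),1000*(-s*d[0]+k*d[1])],1).tolist()
print("tile",[inv(ray(c,u,.06)) for u in((186,260),(338,260),(261,187))],"guide",[inv(ray(c,u,.052)) for u in((162,247),(357,246))])
E
python3 -m creep '[{"offset":[0.05,0,0],"dr":[0,0,0],"gripper":10},{"offset":[0.05,0,0],"dr":[0,0,0],"gripper":10}]'|grep -E "pos|^force"
python3 -m creep '[{"offset":[-0.4,0,0],"dr":[0,0,0],"gripper":10},{"offset":[-1.4,0,0],"dr":[0,0,0],"gripper":10},{"offset":[-2,0,-2],"dr":[0,0,0],"gripper":10},{"offset":[-1.5,0,-3.5],"dr":[0,0,0],"gripper":30},{"offset":[-1.0,0,-5],"dr":[0,0,0],"gripper":60},{"offset":[-1,0,-5],"dr":[0,0,0],"gripper":60}]'
python3 - <<'E'
from h import *
import pickle
c=calibration("wrist");im=get_image("wrist");pickle.dump(c,open("w4.pkl","wb"))
cv2.imwrite("pics/w4.png",cv2.resize(im[40:300,150:360],None,fx=3,fy=2.3,interpolation=cv2.INTER_CUBIC))
E
```

```text
tile [[-50.4, 29.9], [-50.5, -31.3], [-19.6, -0.3]] guide [[-48.9, 41.8], [-48.5, -41.2]]
tool_pos: [0.5218, -0.0121, 0.2033]
force: [-2.0, -17.3, -1.7]
time_s: 6.75
tool_pos: [0.5234, -0.0341, 0.3314]
ee_rot: [0.696, 0.718, 0.002, 0.003]
force: [-0.6, -0.4, 0.8]
finger_gap: 0.0512
gripper_force: 0.0
```

View pics/w4.png

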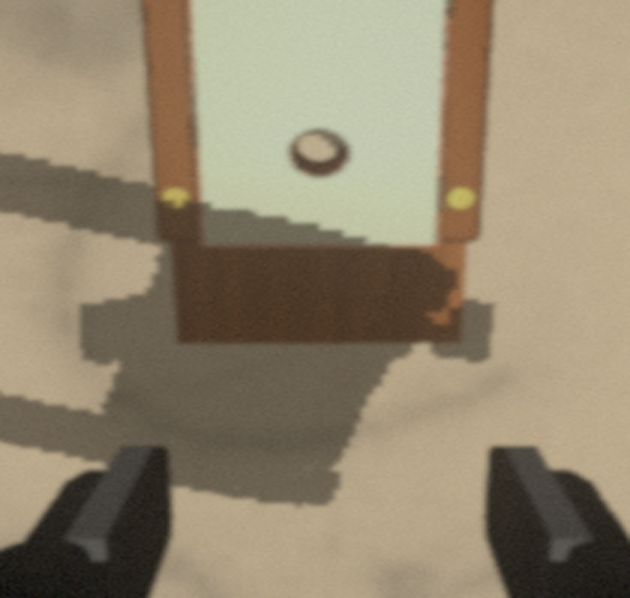

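The bench shows through the hole at crop (320,152), so all three holes are lined up. The tile front is flush with the guide ends, about row 245. Now the pin.

Run:
```python
from h import *
import pickle
c=pickle.load(open("w4.pkl","rb"));p=np.load("stand.npy")
w=ray(c,(150+320/3,40+152/2.3),.06);print("hole",w,st(-20,0,60))
go([.4885,-.281,.35],p[2])
```

```text
hole [0.52107401 0.02760708 0.06      ] [0.52069462 0.02663836 0.06      ]
t 6.8 off [-9.82, -1.67, -0.83] dr [0.02, 0.0, 0.0] F [ 0.  -0.9 -0.6]
```

```bash
python3 -m creep '[{"offset":[-2,-0.3,-0.83],"dr":[0,0,0],"gripper":60},{"offset":[-4.3,-0.7,-0.83],"dr":[0,0,0],"gripper":60},{"offset":[-6.7,-1.1,-0.83],"dr":[0,0,0],"gripper":60},{"offset":[-8.8,-1.5,-0.83],"dr":[0,0,0],"gripper":60},{"offset":[-9.82,-1.67,-0.83],"dr":[0,0,0],"gripper":60},{"offset":[-9.82,-1.67,-0.83],"dr":[0,0,0],"gripper":60}]'
python3 - <<'E'
from h import *
import pickle
c=calibration("wrist");im=get_image("wrist");pickle.dump(c,open("w5.pkl","wb"));cv2.imwrite("pics/w5.png",im)
y,x=np.nonzero(red(im));print(len(x),x.min(),x.max(),y.min(),y.max())
E
```

```text
time_s: 7.55
tool_pos: [0.4871, -0.283, 0.3468]
ee_rot: [0.697, 0.717, 0.0, -0.001]
force: [-0.6, 0.7, 0.7]
finger_gap: 0.051
gripper_force: 0.0
373 251 272 191 212
```

View pics/w5.png

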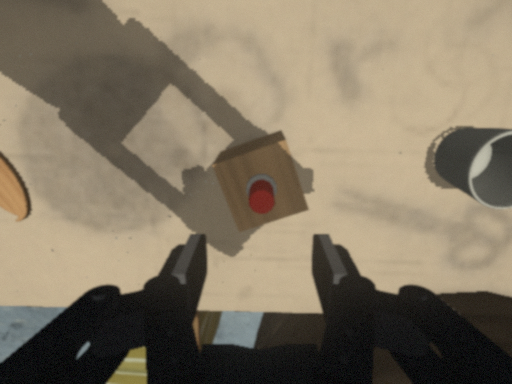

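The red head's top is centred near (262,200), with the grey flange ring near (261,190) and the block squarely under it.

Run:
```python
from h import *
import pickle
c=pickle.load(open("w5.pkl","rb"));p=np.load("stand.npy")
im=cv2.imread("pics/w5.png").astype(int);m=(im[...,2]>1.8*im[...,1])&(im[...,2]>70);m[240:]=0;m[:,:235]=0;m[:,300:]=0
y,x=np.nonzero(m);print(x.min(),x.max(),y.min(),y.max())
w=np.array([.487,-.281])
r=[]
t=np.linspace(0,6.28,60)
f=lambda w:np.r_[np.vstack([proj(c,np.c_[w[0]+.01*np.cos(t),w[1]+.01*np.sin(t),0*t+z]) for z in(.065,.096)])]
def e(w):
    q=f(w);return [q[:,0].min()-x.min()+.5,q[:,0].max()-x.max()-.5,q[:,1].max()-y.max()-.5,]
s=least_squares(e,w);w=s.x;print(w,s.fun,ray(c,(262,200),.096),ray(c,(261,190),.065))
go([*w,.3],p[2]);go([*w,.24],p[2])
```

```text
249 273 181 213
[ 0.48767099 -0.28717927] [-1.04845776  1.04804847  0.02868328] [ 0.48838723 -0.28642447  0.096     ] [ 0.48782441 -0.28871168  0.065     ]
t 7.6 off [-0.22, 0.01, 1.88] dr [-0.01, -0.02, -0.02] F [ 0.  -0.4  0.9]
t 7.6 off [-0.23, 0.02, 4.28] dr [-0.01, -0.02, -0.02] F [ 0.  -0.4  0.9]
```

```bash
python3 -m creep '[{"offset":[-0.2,0.02,1],"dr":[0,0,0],"gripper":60},{"offset":[-0.21,0.02,2.4],"dr":[0,0,0],"gripper":60},{"offset":[-0.21,0.02,3.6],"dr":[0,0,0],"gripper":60},{"offset":[-0.21,0.02,4.15],"dr":[0,0,0],"gripper":60},{"offset":[-0.21,0.02,4.2],"dr":[0,0,0],"gripper":30},{"offset":[-0.21,0.02,4.2],"dr":[0,0,0],"gripper":10},{"offset":[-0.21,0.02,4.2],"dr":[0,0,0],"gripper":10},{"offset":[-0.21,0.02,4.2],"dr":[0,0,0],"gripper":10}]' 50
python3 -m creep '[{"offset":[0,0,0],"dr":[0,0,0],"gripper":10},{"offset":[0,0,0],"dr":[0,0,0],"gripper":10}]' 50
python3 -c "
from h import *
cv2.imwrite('pics/w6.png',np.hstack([get_image('wrist')[150:,120:400],get_image('side')[220:340,170:270].repeat(2,0).repeat(2,1)[:234]]))"
```

```text
time_s: 8.6
tool_pos: [0.4889, -0.2867, 0.2445]
ee_rot: [0.696, 0.718, 0.0, 0.001]
force: [-0.0, -0.0, 2.8]
finger_gap: 0.0183
gripper_force: 49.0
time_s: 8.85
tool_pos: [0.4889, -0.2867, 0.2445]
ee_rot: [0.696, 0.718, 0.0, 0.001]
force: [-0.5, 1.3, 6.0]
finger_gap: 0.018
gripper_force: 49.2
```

View pics/w6.png

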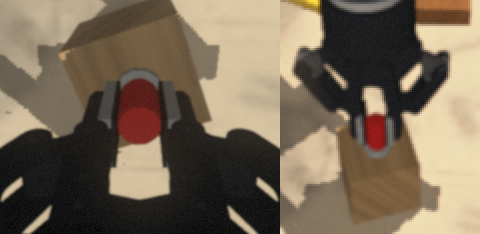

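```bash
python3 -m creep '[{"offset":[0,0,-0.6],"dr":[0,0,0],"gripper":10},{"offset":[0,0,-1.6],"dr":[0,0,0],"gripper":10},{"offset":[0,0,-2.6],"dr":[0,0,0],"gripper":10},{"offset":[0,0,-3.4],"dr":[0,0,0],"gripper":10},{"offset":[0,0,-3.6],"dr":[0,0,0],"gripper":10},{"offset":[0,0,-3.6],"dr":[0,0,0],"gripper":10}]'
python3 -c "
from h import *
go([.521,.0275,.333],np.load('stand.npy')[2])"
```

```text
time_s: 9.7
tool_pos: [0.4886, -0.2864, 0.3338]
ee_rot: [0.696, 0.718, -0.0, 0.0]
force: [-0.7, 0.1, -1.1]
finger_gap: 0.0183
gripper_force: 48.9
t 9.7 off [12.51, 1.68, 0.03] dr [0.0, 0.0, -0.0] F [-0.7  0.1 -1.1]
```

```bash
python3 -m creep '[{"offset":[1,0.1,0],"dr":[0,0,0],"gripper":10},{"offset":[3,0.4,0],"dr":[0,0,0],"gripper":10},{"offset":[5.2,0.7,0],"dr":[0,0,0],"gripper":10},{"offset":[7.4,1,0],"dr":[0,0,0],"gripper":10},{"offset":[9.6,1.3,0],"dr":[0,0,0],"gripper":10},{"offset":[11.4,1.54,0],"dr":[0,0,0],"gripper":10},{"offset":[12.3,1.65,0],"dr":[0,0,0],"gripper":10},{"offset":[12.51,1.68,0],"dr":[0,0,0],"gripper":10}]'
python3 -m creep '[{"offset":[0,0,0.3],"dr":[0,0,0],"gripper":10},{"offset":[0,0,0.6],"dr":[0,0,0],"gripper":10},{"offset":[0,0,0.6],"dr":[0,0,0],"gripper":10}]'
python3 -c "
from h import *
go([.521,.0275,.318],np.load('stand.npy')[2])
cv2.imwrite('pics/w7.png',np.hstack([get_image('wrist')[60:,120:400].repeat(1,0),cv2.resize(get_image('side')[150:231,200:290],None,fx=4,fy=4,interpolation=cv2.INTER_CUBIC)]))"
```

```text
time_s: 10.7
tool_pos: [0.5203, 0.0297, 0.3327]
ee_rot: [0.695, 0.719, -0.001, -0.001]
force: [0.2, 0.1, -2.0]
finger_gap: 0.0184
gripper_force: 48.9
time_s: 11.08
tool_pos: [0.5207, 0.0265, 0.3174]
ee_rot: [0.697, 0.717, -0.001, -0.001]
force: [0.1, 0.4, -0.7]
finger_gap: 0.0184
gripper_force: 48.9
t 11.07 off [0.04, 0.01, -0.02] dr [-0.02, -0.0, -0.02] F [ 0.1  0.4 -0.7]
```

View pics/w7.png

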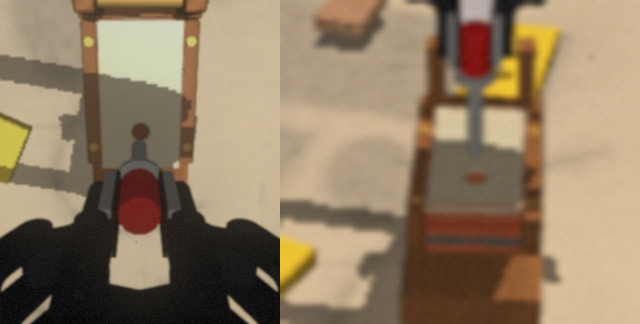

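The pin hangs straight, its tip at about (474,155) in the side crop, directly over the hole at (474,178). I'll check the numbers, then lower it.

```bash
python3 - <<'E'
from h import *
c=calibration("side");h=[.5211,.0272]
print(proj(c,[[*h,.06],[*h,.078]])-[200,150])
print("obs",np.array([[474-280,178],[474-280,155]])/4)
E
python3 -m creep '[{"offset":[0.03,0.01,0.3],"dr":[0,0,0],"gripper":10},{"offset":[0.03,0.01,0.6],"dr":[0,0,0],"gripper":10},{"offset":[0.03,0.01,0.9],"dr":[0,0,0],"gripper":10},{"offset":[0.03,0.01,1.0],"dr":[0,0,0],"gripper":10}]'
```

```text
[[48.1655679  43.91054243]
 [48.17703755 37.9800248 ]]
obs [[48.5  44.5 ]
 [48.5  38.75]]
time_s: 11.68
tool_pos: [0.5211, 0.0282, 0.2928]
ee_rot: [0.696, 0.718, -0.0, -0.001]
force: [-0.5, 0.5, -0.6]
finger_gap: 0.0184
gripper_force: 48.9
```

```bash
python3 -m creep '[{"offset":[0,-0.01,0.25],"dr":[0,0,0],"gripper":10},{"offset":[0,-0.02,0.5],"dr":[0,0,0],"gripper":10},{"offset":[0,-0.02,0.75],"dr":[0,0,0],"gripper":10},{"offset":[0,-0.02,1.0],"dr":[0,0,0],"gripper":10}]'|grep -E "pos|^force"
python3 -m creep '[{"offset":[0,0,0.25],"dr":[0,0,0],"gripper":10},{"offset":[0,0,0.5],"dr":[0,0,0],"gripper":10},{"offset":[0,0,0.7],"dr":[0,0,0],"gripper":10},{"offset":[0,0,0.8],"dr":[0,0,0],"gripper":10}]'|grep -E "pos|^force"
```

```text
tool_pos: [0.5209, 0.0282, 0.2682]
force: [0.5, 1.1, -0.7]
tool_pos: [0.5208, 0.0281, 0.2483]
force: [-0.1, 0.2, -1.1]
```

```bash
python3 -m creep '[{"offset":[0,0,0.1],"dr":[0,0,0],"gripper":10},{"offset":[0,0,0.17],"dr":[0,0,0],"gripper":10},{"offset":[0,0,0.17],"dr":[0,0,0],"gripper":10}]'|grep -E "pos|^force"
python3 -m creep '[{"offset":[0,0,0],"dr":[0,0,0],"gripper":30},{"offset":[0,0,0],"dr":[0,0,0],"gripper":50},{"offset":[0,0,0],"dr":[0,0,0],"gripper":55},{"offset":[0,0,-0.5],"dr":[0,0,0],"gripper":55},{"offset":[0,0,-2],"dr":[0,0,0],"gripper":55},{"offset":[-1.5,0,-4],"dr":[0,0,0],"gripper":55},{"offset":[-2.5,0,-5],"dr":[0,0,0],"gripper":55},{"offset":[-2.5,0,-5],"dr":[0,0,0],"gripper":55}]'
python3 -c "
from h import *
cv2.imwrite('pics/w8.png',np.hstack([cv2.resize(get_image('wrist')[0:300,130:380],None,fx=1.6,fy=1.6),cv2.resize(get_image('side')[115:235,205:285],None,fx=4,fy=4,interpolation=cv2.INTER_CUBIC)]))"
```

```text
tool_pos: [0.5209, 0.0281, 0.2445]
force: [0.4, -0.2, -0.9]
time_s: 14.05
tool_pos: [0.5236, -0.0359, 0.3729]
ee_rot: [0.697, 0.717, 0.001, 0.003]
force: [0.1, 0.5, -0.2]
finger_gap: 0.0467
gripper_force: 0.0
```

View pics/w8.png

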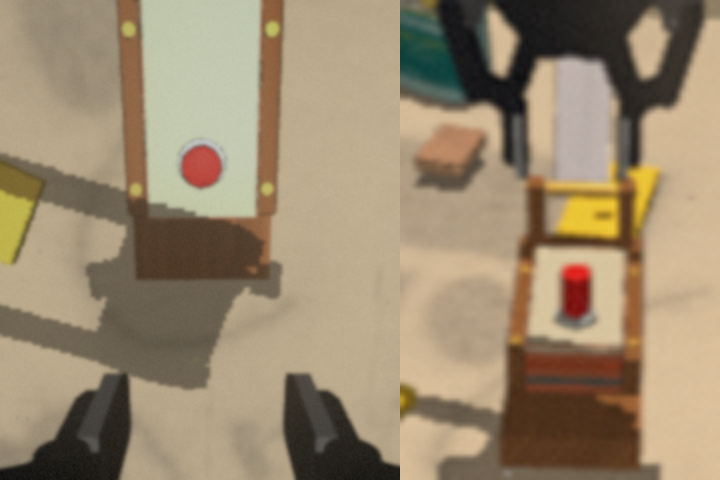

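The pin is seated with its flange on the top tile, at crop (202,165) in the wrist view and (577,300) in the side view. That was my eleventh picture, one over the limit of 10, so I view no more and work from numbers. Next is the keeper.

```bash
python3 -c "
from h import *
y=np.load('stand.npy')[2]
go(st(-82,0,450),y);go(st(190,0,450),y);go(st(190,0,350),y)"
```

```text
t 14.15 off [-0.05, 0.0, -3.22] dr [-0.0, -0.0, -0.01] F [ 0.1 -0.  -0.4]
t 14.15 off [10.83, -0.01, -3.22] dr [-0.0, -0.0, -0.01] F [ 0.1 -0.  -0.4]
t 14.15 off [10.83, -0.01, 0.78] dr [-0.0, -0.0, -0.01] F [ 0.1 -0.  -0.4]
```

```bash
python3 -m creep '[{"offset":[0,0,-2],"dr":[0,0,0],"gripper":0},{"offset":[0,0,-3.3],"dr":[0,0,0],"gripper":0},{"offset":[2,0,-3.3],"dr":[0,0,0],"gripper":0},{"offset":[4.2,0,-3.3],"dr":[0,0,0],"gripper":0},{"offset":[6.4,0,-3.3],"dr":[0,0,0],"gripper":0},{"offset":[8.6,0,-3.3],"dr":[0,0,0],"gripper":0},{"offset":[10.4,0,-3.3],"dr":[0,0,0],"gripper":0},{"offset":[10.83,0,-3.3],"dr":[0,0,0],"gripper":0}]'
python3 -m creep '[{"offset":[0,0,0],"dr":[0,0,0],"gripper":0},{"offset":[0,0,2],"dr":[0,0,0],"gripper":0},{"offset":[0,0,4],"dr":[0,0,0],"gripper":0},{"offset":[0,0,4],"dr":[0,0,0],"gripper":0}]'
python3 -c "
from h import *
y=np.load('stand.npy')[2]
go(st(190,0,350),y);go(st(100,0,350),y);go(st(11,0,348),y)"
```

```text
time_s: 15.15
tool_pos: [0.5131, 0.2396, 0.45]
ee_rot: [0.695, 0.719, -0.001, -0.001]
force: [-0.1, -0.1, 0.1]
finger_gap: 0.0
gripper_force: 0.0
time_s: 15.65
tool_pos: [0.513, 0.2346, 0.3475]
ee_rot: [0.697, 0.717, -0.004, -0.003]
force: [0.2, 0.2, 1.2]
finger_gap: -0.0
gripper_force: 0.0
t 15.65 off [0.08, 0.05, -0.1] dr [-0.07, 0.02, -0.02] F [0.2 0.2 1.2]
t 15.65 off [-3.52, 0.06, -0.09] dr [-0.07, 0.02, -0.02] F [0.2 0.2 1.2]
t 15.65 off [-7.08, 0.07, -0.01] dr [-0.07, 0.02, -0.02] F [0.2 0.2 1.2]
```

```bash
python3 -m creep '[{"offset":[-0.8,0,0],"dr":[0,0,0],"gripper":0},{"offset":[-1.4,0,0],"dr":[0,0,0],"gripper":0},{"offset":[-1.9,0.03,0],"dr":[0,0,0],"gripper":0},{"offset":[-2.4,0.05,0],"dr":[0,0,0],"gripper":0},{"offset":[-2.9,0.05,0],"dr":[0,0,0],"gripper":0},{"offset":[-3.4,0.06,0],"dr":[0,0,0],"gripper":0},{"offset":[-3.8,0.06,0],"dr":[0,0,0],"gripper":0}]'
python3 -m creep '[{"offset":[-0.4,0,0],"dr":[0,0,0],"gripper":0},{"offset":[-0.9,0,0],"dr":[0,0,0],"gripper":0},{"offset":[-1.4,0,0],"dr":[0,0,0],"gripper":0},{"offset":[-1.9,0,0],"dr":[0,0,0],"gripper":0},{"offset":[-2.4,0.01,0],"dr":[0,0,0],"gripper":0},{"offset":[-2.9,0.01,0],"dr":[0,0,0],"gripper":0},{"offset":[-3.2,0.01,0],"dr":[0,0,0],"gripper":0},{"offset":[-3.2,0.01,0],"dr":[0,0,0],"gripper":0}]'
python3 -c "
from h import *
y=np.load('stand.npy')[2]
go(st(-10,0,300),y);go(st(-15,0,280),y)"
```

```text
time_s: 16.52
tool_pos: [0.5189, 0.1406, 0.3518]
ee_rot: [0.696, 0.718, -0.0, -0.0]
force: [0.0, 0.6, 0.8]
finger_gap: -0.0
gripper_force: 0.4
time_s: 17.52
tool_pos: [0.5217, 0.0608, 0.352]
ee_rot: [0.697, 0.717, -0.0, 0.0]
force: [-0.1, -0.3, 1.2]
finger_gap: -0.0
gripper_force: 0.0
t 17.52 off [-0.96, -0.08, 2.08] dr [0.0, 0.0, -0.01] F [-0.1 -0.3  1.2]
t 17.52 off [-1.16, -0.08, 2.88] dr [0.0, 0.0, -0.01] F [-0.1 -0.3  1.2]
```

```bash
python3 -m creep '[{"offset":[-0.4,-0.03,0.3],"dr":[0,0,0],"gripper":0},{"offset":[-0.8,-0.06,0.7],"dr":[0,0,0],"gripper":0},{"offset":[-1.0,-0.08,1.1],"dr":[0,0,0],"gripper":0},{"offset":[-1.1,-0.08,1.5],"dr":[0,0,0],"gripper":0},{"offset":[-1.1,-0.08,1.9],"dr":[0,0,0],"gripper":0},{"offset":[-1.1,-0.08,2.3],"dr":[0,0,0],"gripper":0},{"offset":[-1.1,-0.08,2.6],"dr":[0,0,0],"gripper":0},{"offset":[-1.1,-0.08,2.7],"dr":[0,0,0],"gripper":0}]'
python3 -m creep '[{"offset":[0,0,0.1],"dr":[0,0,0],"gripper":0},{"offset":[0,0,0.13],"dr":[0,0,0],"gripper":0}]'
python3 -c "
from h import *
go(st(-15,0,279),np.load('stand.npy')[2])"
```

```text
time_s: 18.52
tool_pos: [0.5203, 0.034, 0.2838]
ee_rot: [0.696, 0.718, -0.0, -0.0]
force: [-0.0, -0.5, 0.1]
finger_gap: 0.0
gripper_force: 0.2
time_s: 18.77
tool_pos: [0.5205, 0.0339, 0.2813]
ee_rot: [0.696, 0.718, 0.0, 0.0]
force: [-0.5, -1.0, 1.1]
finger_gap: 0.0004
gripper_force: 0.2
t 18.77 off [-0.09, -0.0, 0.09] dr [0.0, 0.0, -0.0] F [-0.5 -1.   1.1]
```

```bash
for i in 1 2 3; do python3 -m creep '[{"offset":[0,0,0.05],"dr":[0,0,0],"gripper":0},{"offset":[0,0,0.06],"dr":[0,0,0],"gripper":0}]'|grep -E "pos|^force"; done
```

```text
tool_pos: [0.5205, 0.0339, 0.2798]
force: [0.4, -0.0, 1.1]
tool_pos: [0.5207, 0.0338, 0.2792]
force: [-4.0, 0.9, 9.4]
tool_pos: [0.5208, 0.0339, 0.279]
force: [-8.3, -0.5, 19.6]
```

```bash
python3 -m creep '[{"offset":[0,0,-0.5],"dr":[0,0,0],"gripper":0},{"offset":[0,0,-2],"dr":[0,0,0],"gripper":0},{"offset":[0,0,-4],"dr":[0,0,0],"gripper":0},{"offset":[0,0,-5],"dr":[0,0,0],"gripper":0},{"offset":[0,0,-5],"dr":[0,0,0],"gripper":0}]'
python3 - <<'E'
from h import *
for n in("wrist","side"):
    c=calibration(n);im=get_image(n);print(n,"red",red(im).sum())
    for xs in(40,0,-20,-40,-46,-52,-58):
        u,v=proj(c,st(xs,0,106))[0];print(xs,(round(u),round(v)),im[min(int(round(v)),383),int(round(u))].tolist())
    # width across at x=-10
    print([im[tuple(np.round(proj(c,st(-10,yy,106))[0][::-1]).astype(int))].tolist() for yy in(-24,-15,15,24)])
E
```

```text
time_s: 20.15
tool_pos: [0.5211, 0.0338, 0.4043]
ee_rot: [0.696, 0.718, 0.002, 0.002]
force: [0.1, -0.6, -0.4]
finger_gap: 0.0004
gripper_force: 0.0
wrist red 928
40 (257, 115) [207, 206, 200]
0 (257, 163) [102, 106, 111]
-20 (257, 185) [100, 105, 110]
-40 (257, 206) [96, 101, 107]
-46 (257, 212) [90, 96, 104]
-52 (257, 218) [42, 61, 83]
-58 (257, 224) [61, 78, 94]
[[81, 99, 111], [100, 104, 109], [99, 105, 109], [86, 102, 109]]
side red 7394
40 (249, 166) [183, 191, 206]
0 (248, 174) [93, 97, 105]
-20 (248, 179) [95, 100, 107]
-40 (248, 183) [93, 96, 103]
-46 (248, 185) [106, 111, 119]
-52 (247, 186) [94, 99, 118]
-58 (247, 187) [50, 53, 116]
[[111, 141, 165], [93, 96, 103], [90, 98, 108], [44, 66, 97]]
```

```bash
python3 -c "
from cell import *
print(hand_in())"
```

```text
the job is handed in; nothing more can be done
None
```

The job is handed in at about 20 s of robot time: tiles home (bench visible through the aligned holes), pin seated on its flange, keeper fully down (pressed to its stop, then checked by pixel samples); pot, cup and tape were never approached but not re-checked, and I viewed 11 pictures, one over the limit of 10.

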